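Seat the tube rack on the shaker's locating stud

TASK

Put the empty tube rack on the shaker: feed the rear edge of its base plate under the two clips at the back of the deck, then slide it by feel until the hole at its front drops over the locating stud and the plate lies flat on the deck. Do not force it: keep the load on the stud and on the clips light, under 20 N. Let go of the rack, and leave the other things on the bench as they are.

Things in the scene. Friction and masses are not known exactly. Their poses are not given: they have to be found in the camera images.
- shaker: Bench-top laboratory shaker, white housing about 250 long (x) x 190 wide (y) mm, control panel at its front; fixed to the bench, nothing on it moves. Origin on the bench under the centre of its deck; x points from its front (nearer the robot) to its rear, z up.
- deck (a point): Centre of the top face of the shaker's flat aluminium deck, 90 mm above the bench; same axes as the shaker. The deck is 165 (x) x 140 (y) mm, its front and rear edges at x = -82 and +82 mm.
- clips: Two bent steel hold-down clips at the rear of the deck, rigid. Origin at point deck, same axes. Each is 22 mm wide, centred at y = -36 / +36 mm. Its upright's front face, the stop for the rack's rear edge, is at x = 76 mm; from its top a lip reaches forward to x = 62 mm, lip underside 11.5 mm and top 14.5 mm above the deck.
- slot: Cross slot with the steel locating stud, near the deck's front. Origin at the slot's middle on the deck's top, x = -60 mm from point deck; runs along y, same axes. The stud is a round pin, 8 mm diameter, 5.5 mm tall above the deck, tip bevelled to 5 mm. It is clamped tight anywhere within 10 mm either side of the middle: where is not measured, it is found by feel or seen.
- rack: Loose empty steel tube rack, 0.24 to 0.44 kg, on the bench. Base plate 151 long (x) x 110 wide (y) x 4 mm thick; two shelves, tops 50 mm above the underside, x = -46 to +50 mm; carrying handle over the middle. Origin at the centre of the plate's underside; x points to its rear edge, z up. Seated, it sits within 2 mm of the deck's centre in x, and in y as far off as the stud.
- rack_hole (a point): Centre, at the underside, of the round through hole in the rack's base plate: 60 mm in front of the rack's origin (x = -60 mm) on its centre line, seen from above in front of the shelves. Hole 10.5 mm diameter, 1.2 mm play all round the stud.
- rack_rear (a point): Middle of the rear edge of the rack's base plate, at its underside, 75.5 mm behind the rack's origin (x = +75.5 mm).
- rack_handle (a point): Middle of the handle's grey grip bar, 83 mm above the rack's underside: a bar 90 mm long (along the rack's x), 12 mm thick (y) and 18 mm tall, free all round; gripped across its 12 mm. Under it the shelves' tops are 24 mm below the bar's underside.
- beaker: Glass beaker, 72 mm diameter, 90 mm tall; bystander. Origin at its underside's centre.
- reagent: Amber bottle with black cap, 66 mm diameter, 125 mm tall; bystander. Origin at its underside's centre.
- tipbox: Closed pipette-tip box, 84 x 120 x 63 mm; bystander. Origin at its underside's centre.
Not all that is in view belongs to the job. What is shaped like the rack but brown or red is not meant.

How it is judged:
By the outcome, as a careful person would: the job done as asked, in the order asked, and still so for the second after the job is handed in, with the robot touching nothing.
It also fails if it takes over 72 s, if anything falls off the work surface, if the arm or the gripper's body presses on something with over 40 N, if the wrist force passes 120 N, or if a joint passes its speed limit or range.

ROBOT

A 7-joint arm with a two-finger parallel gripper is mounted at the origin on the work surface. World frame = base frame: x ahead of the robot, y to its left, z up, the work surface at z = 0. Lengths are in m, angles in rad, forces in N, time in s.
With the tool pointing down it reaches from about 0.425 to 0.925 m from the base axis. Payload 6.8 kg.
Tool frame: the origin (TCP) lies midway between the tips of the shut fingers; the grasp point (between the pads) lies 19 mm behind it; z points along the fingers, y is the line along which they close (so a half turn about z gives the same grasp; the last joint's range is limited). The gripper opens to 85 mm and grips with 20 to 120 N. Pads are 22 mm wide; open, the fingers measure 114 mm over their backs; the gripper's body (76 mm by 85 mm) begins 54 mm behind the grasp point. The pads swing forward as they close: fully open they stand 13 mm farther back than shut.
Start: joints at [1.093, 0.477, 0.022, 1.555, -0.011, 1.109, -0.083], TCP at [0.244, -0.629, 0.231] pointing down, gripper open.
Joint ranges: [-2.96, 2.96], [-0.34, 2.1], [-1.41, 1.46], [0.24, 2.44], [-1.37, 4.51], [0.17, 1.92], [-2.96, 2.96]. Speed limits (rad/s): [2.39, 2.39, 3.14, 3.14, 3.14, 3.14, 3.14].

INTERFACE

Orientations are given as a rotation vector (axis times angle).
In Python, from bench import get_obs, grab_frame, camera_params, r gives the robot as it stands.
- The arm moves only by the shell command python3 -m jog 'ROWS' [FORCE]. ROWS is JSON, a list of rows, each an object of numbers: "rx", "ry", "rz": the turn, a rotation vector about the world's x, y, z scaled (see below); "x", "y", "z": the shift along the world's x, y, z scaled (see below); "jaw": the opening, from -1 (shut) to 1 (fully open). In form: [{"rx": .., "ry": .., "rz": .., "x": .., "y": .., "z": .., "jaw": ..}, ...]. A call has 1 to 8 rows; each row shifts and turns the commanded pose from where the row before left it; what a row does not reach is not made up. The controller multiplies each number of a shift by 60 mm and each number of a turn by 10 degrees. A row lasts 1/8 s, in which the tool goes at most 62.5 mm and 10.7 degrees, less where a joint would pass 70% of its speed; a pose out of reach is approached as far as the arm can. A call with a number of a shift or a turn outside -1 to 1 is refused whole. A call with a gripper value outside its range is refused whole. The fingers move at their own pace and stop on an object; FORCE is the grip in N (left out, the last holds). Time passes only in rows, so rows that do not move let the fingers close. It gives the time, the measured TCP pose, the force, the opening and the grip force at its end, in the units of the state.
- get_obs(): the state, without advancing time (a new reading comes with each control period).
- grab_frame(name): name is "scene" or "top" or "wrist"; returns the picture (420x560x3 uint8, red, green, blue); there is no depth.
- camera_params(name): a dict with "fx", "fy", "cx", "cy" (pixels), "R" (3x3) and "t" (3): a world point X has camera coordinates R X + t. Camera axes: x right, y down, z forward; pixel columns grow to the right and rows downward; lengths in m; the calibration is good to about 2 mm. A picture is of the moment at which its call begins: read the wrist's pose just before it. camera_params takes no time and is no camera call; for the wrist camera it gives the pose at the moment of the call.
- r.hand_in(): hands the job in; it is judged then, once.
The state is a dict: "clock": time; "joints": joint angles; "qvel": joint speeds; "tau": joint torques, N m; "tcp_pos": TCP position; "orientation": TCP orientation; "contact_force": force on the tool from outside, world axes, zero at the start; "moment": the same for the moment, N m; "grip_width": finger opening in m; "gripper_force": force on a finger pad.
Only numpy, scipy, OpenCV 4.12 (cv2) and the standard library are available. Lean on these libraries where they do the work, as an engineer would, in place of code of your own. Each camera call takes 0.05 s, during which the arm holds its last target. There are 200 camera calls.

## Working session

There is one attempt and no reset: what is moved stays moved. The work goes in short steps, Python scripts to look and compute and a shell command to move; the robot and the scene stay as the last step left them, time stands still between calls to the robot, and variables do not carry over. Pictures are saved under pics/ and viewed, at most 10 in all, crops included, and the job is handed in when it is done.

```bash
ls; mkdir -p pics; python3 - <<'E'
from bench import *
import cv2,numpy as np
for n in("scene","top"):
    cv2.imwrite(f"pics/{n}0.png",grab_frame(n)[:,:,::-1]); p=camera_params(n); print(n,p)
o=get_obs(); print(o)
E
```

```text
pics
scene {'fx': 467.1438067484479, 'fy': 467.1438067484479, 'cx': 276.070786290374, 'cy': 212.55082165887433, 'R': array([[ 0.80704866,  0.59035185,  0.01253639],
       [ 0.4288426 , -0.57139646, -0.69971431],
       [-0.40591439,  0.57007963, -0.71431277]]), 't': array([-0.44604862, -0.15802693,  1.63170905])}
top {'fx': 414.3042465865533, 'fy': 414.3042465865533, 'cx': 285.1063657911305, 'cy': 213.3680496256073, 'R': array([[-0.02639697, -0.99965044, -0.00148109],
       [-0.99195524,  0.02637721, -0.12381051],
       [ 0.12380629, -0.00179905, -0.99230477]]), 't': array([0.01388849, 0.57893214, 1.3063164 ])}
{'clock': 0.1, 'joints': array([ 1.09291563,  0.47771412,  0.02236621,  1.55633764, -0.01152006,
        1.10932095, -0.08308126]), 'qvel': array([-1.98676331e-03, -2.74686573e-03,  1.51453268e-04, -1.37771872e-03,
       -1.74473278e-03,  1.02366873e-03, -6.14058947e-05]), 'tau': array([ 5.04705604e-03, -5.97755706e+01,  1.61326747e+00, -2.81954885e+01,
        1.26316704e-02,  4.99196729e-03, -1.41618834e-06]), 'tcp_pos': array([ 0.24374108, -0.62888404,  0.23043194]), 'orientation': array([-3.08647422e+00, -5.77266447e-01,  6.49773817e-04]), 'contact_force': array([ 0.06367491,  0.34201003, -0.25148194]), 'moment': array([ 0.01195879, -0.00533335, -0.02972196]), 'gripper_force': 0.0, 'grip_width': 0.08519625325358708}
```

View pics/scene0.png

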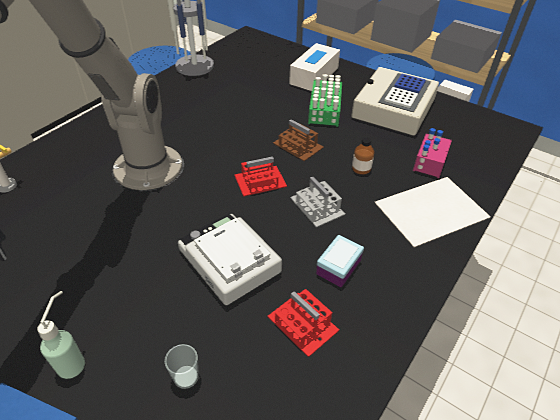

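View pics/top0.png

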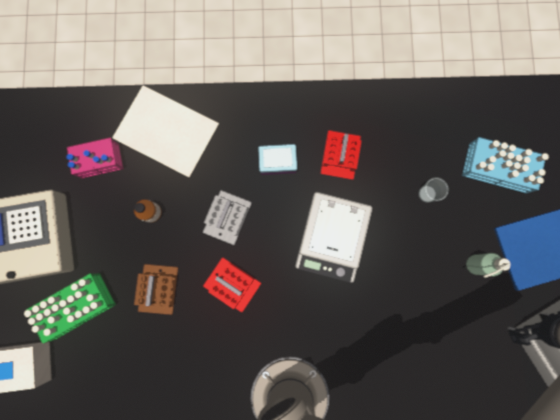

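The grey rack is at about (228,217) in the top view and (318,200) in the scene view. The shaker is at about (335,235) in the top view, clips away from the robot. I'll enlarge both.

```bash
cat > h.py <<'E'
import numpy as np,cv2
from bench import *
def ray(p,uv,z):
    R,t=p["R"],p["t"]; c=-R.T@t
    d=R.T@np.array([(uv[0]-p["cx"])/p["fx"],(uv[1]-p["cy"])/p["fy"],1.])
    return c+d*(z-c[2])/d[2]
def proj(p,X):
    c=p["R"]@np.asarray(X)+p["t"]; return c[0]/c[2]*p["fx"]+p["cx"],c[1]/c[2]*p["fy"]+p["cy"]
E
python3 - <<'E'
from h import *
im=cv2.imread("pics/top0.png")
a=cv2.resize(im[182:252,195:265],(400,400),interpolation=cv2.INTER_CUBIC)
b=cv2.resize(im[185:285,285:385],(400,400),interpolation=cv2.INTER_CUBIC)
cv2.imwrite("pics/c1.png",np.hstack([a,b]))
E
```

```text
(no output)
```

View pics/c1.png

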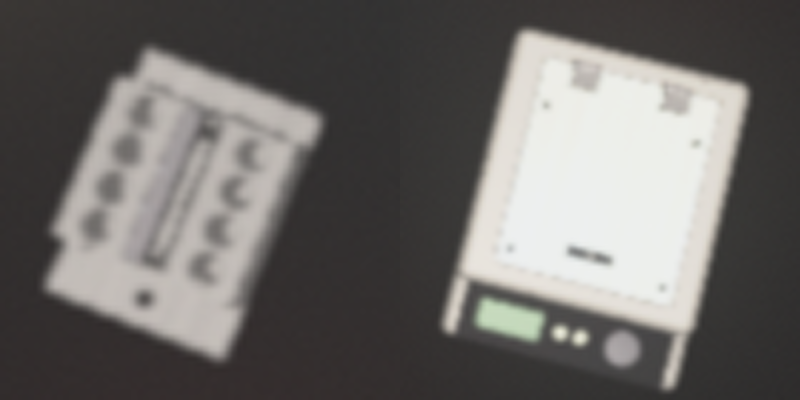

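```bash
python3 - <<'E'
from h import *
p=camera_params("top")
A=lambda u,v:(195+(u+.5)/5.714-.5,182+(v+.5)/5.714-.5)
B=lambda u,v:(285+(u-400+.5)/4-.5,185+(v+.5)/4-.5)
q=np.array([ray(p,A(*x),.004) for x in[(45,288),(225,360),(322,118),(148,47)]])
print("rack corners",q.round(4)[:,:2].tolist(),"c",q.mean(0)); h=ray(p,A(145,298),.004);print("hole",h)
d=(q[2]+q[3]-q[0]-q[1])/2; print(np.linalg.norm(d),np.linalg.norm(q[0]-q[1]),np.degrees(np.arctan2(d[1],d[0])))
q=np.array([ray(p,B(*x),.09) for x in[(497,260),(672,303),(718,102),(543,57)]])
print("deck",q.mean(0)); print("slot",ray(p,B(590,255),.09))
d=(q[2]+q[3]-q[0]-q[1])/2; print(np.linalg.norm(d),np.linalg.norm(q[0]-q[1]),np.degrees(np.arctan2(d[1],d[0])))
e=q[0]-q[1]; print(np.degrees(np.arctan2(e[1],e[0]))-90)
o=get_obs()["orientation"]; R=cv2.Rodrigues(o)[0]; print(R.round(3))
E
```

```text
rack corners [[0.5284, 0.2728], [0.4842, 0.1693], [0.6234, 0.1112], [0.6681, 0.2123]] c [0.57603974 0.19138748 0.004     ]
hole [0.52110968 0.21505826 0.004     ]
0.15156911535632675 0.1125542589583211 -23.022638549458513
deck [ 0.51771305 -0.15893782  0.09      ]
slot [ 0.46005051 -0.14304805  0.09      ]
0.16116113243282953 0.13779483695988254 -15.135426917080402
-15.303069117706329
[[ 0.932  0.361 -0.001]
 [ 0.361 -0.932  0.001]
 [-0.    -0.002 -1.   ]]
```

```bash
python3 -m jog '[{"x":0.43,"y":0.8,"z":0.2,"rz":0.85},{"x":0.43,"y":0.8,"z":0.2,"rz":0.85},{"x":0.43,"y":0.8,"z":0.2,"rz":0.85},{"x":0.43,"y":0.8,"z":0.2,"rz":0.85},{"x":0.43,"y":0.8,"z":0.2,"rz":0.85}]' && python3 -m jog '[{"x":0.43,"y":0.8,"z":0.15,"rz":0.85},{"x":0.43,"y":0.8,"z":0.15,"rz":0.85},{"x":0.43,"y":0.8,"z":0.15,"rz":0.85},{"x":0.43,"y":0.8,"z":0.15,"rz":0.85},{"x":0.43,"y":0.8,"z":0.15,"rz":0.85},{"x":0},{"x":0}]'
python3 - <<'E'
from h import *
p=camera_params("wrist"); im=grab_frame("wrist")[:,:,::-1]; cv2.imwrite("pics/w1.png",im)
np.savez("pics/w1.npz",**p)
print(proj(p,[.46,-.143,.09]),proj(p,[.518,-.159,.09]),(-p["R"].T@p["t"]).round(3),get_obs()["tcp_pos"])
E
```

```text
(np.float64(-334.35486869195546), np.float64(-398.71263495875394)) (np.float64(-318.5410956436834), np.float64(-526.8362051614856)) [ 0.309 -0.604  0.373] [ 0.2438209  -0.62896926  0.23056535]validation failed for argument at $[0]...
```

View pics/w1.png

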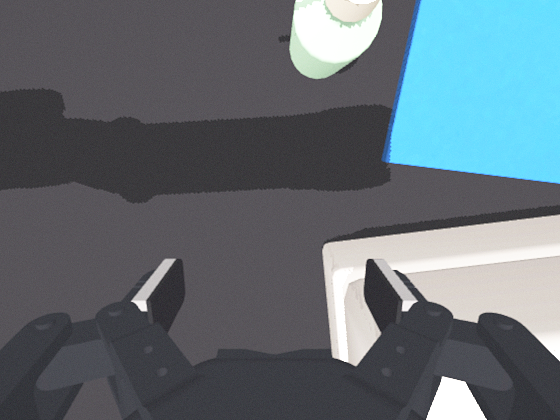

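The wrist camera shows only the dispenser and tray, because the move was refused: every row needs all its keys. I'll resend it.

```bash
python3 -m jog '[{"rx":0,"ry":0,"rz":0.85,"x":0.43,"y":0.8,"z":0.2,"jaw":1},{"rx":0,"ry":0,"rz":0.85,"x":0.43,"y":0.8,"z":0.2,"jaw":1},{"rx":0,"ry":0,"rz":0.85,"x":0.43,"y":0.8,"z":0.2,"jaw":1},{"rx":0,"ry":0,"rz":0.85,"x":0.43,"y":0.8,"z":0.2,"jaw":1},{"rx":0,"ry":0,"rz":0.85,"x":0.43,"y":0.8,"z":0.2,"jaw":1}]' && python3 -m jog '[{"rx":0,"ry":0,"rz":0.85,"x":0.43,"y":0.7,"z":0.15,"jaw":1},{"rx":0,"ry":0,"rz":0.85,"x":0.43,"y":0.7,"z":0.15,"jaw":1},{"rx":0,"ry":0,"rz":0.85,"x":0.43,"y":0.7,"z":0.15,"jaw":1},{"rx":0,"ry":0,"rz":0.85,"x":0.43,"y":0.7,"z":0.15,"jaw":1},{"rx":0,"ry":0,"rz":0,"x":0,"y":0,"z":0,"jaw":1},{"rx":0,"ry":0,"rz":0,"x":0,"y":0,"z":0,"jaw":1}]'
python3 - <<'E'
from h import *
p=camera_params("wrist"); im=grab_frame("wrist")[:,:,::-1]; cv2.imwrite("pics/w2.png",im)
np.savez("pics/w2.npz",**p)
print(proj(p,[.46,-.143,.09]),proj(p,[.518,-.159,.09]),(-p["R"].T@p["t"]).round(3),get_obs()["tcp_pos"]);print(p["R"].round(2))
E
```

```text
clock: 0.78
tcp_pos: [0.3735, -0.3876, 0.2916]
orientation: [-2.665, -1.664, 0.0]
contact_force: [0.8, -1.0, -0.6]
grip_width: 0.0851
gripper_force: 0.0
clock: 1.52
tcp_pos: [0.4756, -0.222, 0.3269]
orientation: [-2.069, -2.364, 0.001]
contact_force: [-0.6, -0.3, 0.0]
grip_width: 0.0857
gripper_force: 0.0
(np.float64(270.58004068326505), np.float64(112.65960384677514)) (np.float64(316.3703344538026), np.float64(133.0618176630166)) [ 0.466 -0.153  0.469] [ 0.47528143 -0.22262932  0.32682925]
[[ 0.99  0.13 -0.  ]
 [ 0.13 -0.95  0.28]
 [ 0.04 -0.27 -0.96]]
```

Both the slot and the deck should be in frame, so I'll view this one.

```bash
python3 - <<'E'
from h import *
im=cv2.imread("pics/w2.png"); cv2.imwrite("pics/w2c.png",cv2.resize(im[30:210,190:430],(800,600),interpolation=cv2.INTER_CUBIC))
E
```

```text
(no output)
```

View pics/w2c.png

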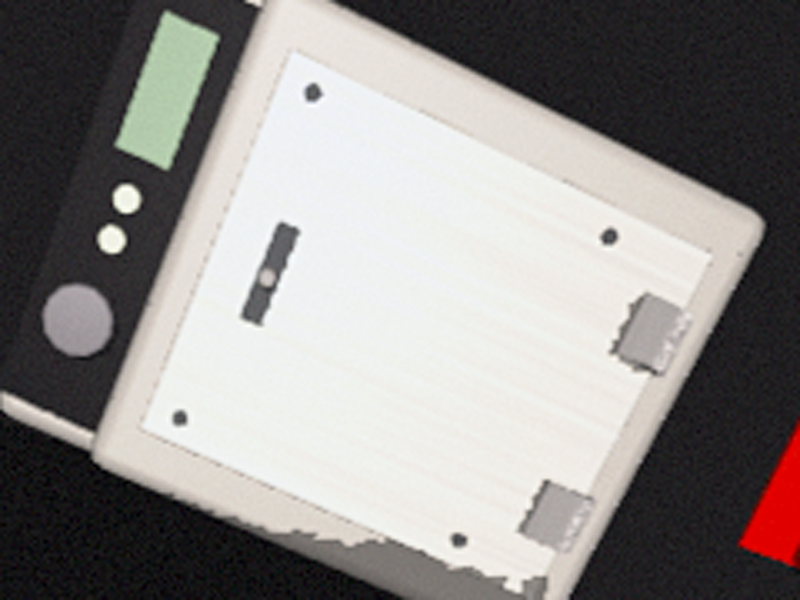

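The stud is clear in the slot at crop (267,277), with slot ends near (288,225) and (253,322). Deck corners: front-left (291,52), front-right (142,430), rear-left (712,253).

```bash
python3 - <<'E'
from h import *
p=dict(np.load("pics/w2.npz")); C=lambda u,v:(190+(u+.5)*.3-.5,30+(v+.5)*.3-.5)
g=lambda u,v,z=.09:ray(p,C(u,v),z)
fl,fr,rl=g(291,52),g(142,430),g(712,253); c=(fr+rl)/2
print("deck",c,np.linalg.norm(fl-fr),np.linalg.norm(rl-fl))
d=rl-fl;e=fl-fr; print(np.degrees(np.arctan2(d[1],d[0])),np.degrees(np.arctan2(e[1],e[0]))-90)
sl=(g(288,225)+g(253,322))/2; st=g(267,277,.095); print("slot",sl,"stud",st)
a=np.radians(-15.3); R=np.array([[np.cos(a),np.sin(a)],[-np.sin(a),np.cos(a)]])
print("in deck: slot",R@(sl-c)[:2]*1e3,"stud",R@(st-c)[:2]*1e3,"rel slot",R@(st-sl)[:2]*1e3)
for n,q in (("L",(655,330)),("R",(557,515))): print(n,R@(g(*q,.1045)-c)[:2]*1e3)
E
```

```text
deck [ 0.51715187 -0.15872121  0.09      ] 0.13801296678423114 0.16262201385286137
-15.638018466420768 -15.880623975208366
slot [ 0.46006708 -0.14210379  0.09      ] stud [ 0.45912443 -0.14335674  0.095     ]
in deck: slot [-59.44645461   0.96532154] stud [-60.02507328  -0.4919641 ] rel slot [-0.57861867 -1.45728564]
L [71.30113286 35.67522514]
R [ 69.93044434 -35.93713063]
```

```bash
python3 -m jog '[{"rx":0,"ry":0,"rz":0.74,"x":0.21,"y":0.86,"z":-0.2,"jaw":1},{"rx":0,"ry":0,"rz":0.74,"x":0.21,"y":0.86,"z":-0.2,"jaw":1},{"rx":0,"ry":0,"rz":0.74,"x":0.21,"y":0.86,"z":-0.2,"jaw":1},{"rx":0,"ry":0,"rz":0.74,"x":0.21,"y":0.86,"z":-0.2,"jaw":1},{"rx":0,"ry":0,"rz":0.74,"x":0.21,"y":0.86,"z":-0.2,"jaw":1},{"rx":0,"ry":0,"rz":0.74,"x":0.21,"y":0.86,"z":-0.2,"jaw":1},{"rx":0,"ry":0,"rz":0.74,"x":0.21,"y":0.86,"z":-0.2,"jaw":1},{"rx":0,"ry":0,"rz":0.74,"x":0.21,"y":0.86,"z":-0.2,"jaw":1}]' && python3 -m jog '[{"rx":0,"ry":0,"rz":0,"x":0,"y":0,"z":0,"jaw":1},{"rx":0,"ry":0,"rz":0,"x":0,"y":0,"z":0,"jaw":1}]'
python3 - <<'E'
from h import *
p=camera_params("wrist"); im=grab_frame("wrist")[:,:,::-1]; cv2.imwrite("pics/w3.png",im)
np.savez("pics/w3.npz",**p)
print(proj(p,[.576,.191,.083]));o=get_obs();print(o["tcp_pos"],cv2.Rodrigues(o["orientation"])[0].round(3),o["joints"])
E
```

```text
clock: 2.58
tcp_pos: [0.5779, 0.1905, 0.2303]
orientation: [-0.629, -3.078, 0.002]
contact_force: [1.2, -0.4, 0.5]
grip_width: 0.0856
gripper_force: 0.0
clock: 2.82
tcp_pos: [0.5773, 0.1894, 0.2305]
orientation: [-0.634, -3.076, 0.003]
contact_force: [0.4, -0.9, 0.4]
grip_width: 0.0854
gripper_force: 0.0
(np.float64(275.7005125735428), np.float64(195.00947269825124))
[0.57746012 0.18886058 0.23086169] [[-0.918  0.396 -0.001]
 [ 0.396  0.918 -0.002]
 [-0.    -0.002 -1.   ]] [ 0.13099224  0.46644135 -0.74155152  1.68452984  0.34428562  1.12680783
  0.4555097 ]
```

View pics/w3.png

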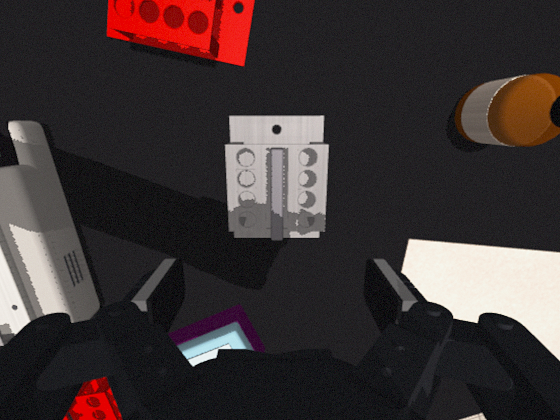

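The handle bar runs vertically from (277,148) to (277,240), the hole is at (276.5,129.5), and the plate front corners are at (229,116) and (324,115). The fingers are centred at column 275, so they're aligned with the bar.

```bash
python3 - <<'E'
from h import *
p=dict(np.load("pics/w3.npz"))
a,b=ray(p,(277,148),.092),ray(p,(277,240),.092);print("bar",a,b,(a+b)/2,np.linalg.norm(a-b),np.degrees(np.arctan2(*(b-a)[1::-1])))
h=ray(p,(276.5,129.5),.002);print("hole",h)
f,g=ray(p,(229,116),.004),ray(p,(324,115.5),.004);print("front",(f+g)/2,np.linalg.norm(f-g),np.degrees(np.arctan2(*(g-f)[1::-1])))
u=np.array([np.cos(np.radians(-23)),np.sin(np.radians(-23))]);print("origin",h[:2]+.06*u,(f+g)[:2]/2+.0755*u)
E
```

```text
bar [0.5341792  0.21016456 0.092     ] [0.61656487 0.17498918 0.092     ] [0.57537203 0.19257687 0.092     ] 0.08958072537275878 -23.120541016845003
hole [0.52115639 0.21582717 0.002     ]
front [0.50690632 0.22187516 0.004     ] 0.11020728002762865 67.00810088731298
origin [0.57638668 0.1923833 ] [0.57640444 0.19237496]
```

```bash
python3 -m jog '[{"rx":0,"ry":0,"rz":0,"x":-0.02,"y":0.06,"z":-0.7,"jaw":1},{"rx":0,"ry":0,"rz":0,"x":0,"y":0,"z":-0.9,"jaw":1},{"rx":0,"ry":0,"rz":0,"x":0,"y":0,"z":-0.75,"jaw":1},{"rx":0,"ry":0,"rz":0,"x":0,"y":0,"z":-0.42,"jaw":1},{"rx":0,"ry":0,"rz":0,"x":0,"y":0,"z":0,"jaw":1},{"rx":0,"ry":0,"rz":0,"x":0,"y":0,"z":0,"jaw":0}]' 40 && python3 -m jog '[{"rx":0,"ry":0,"rz":0,"x":0,"y":0,"z":0,"jaw":-1},{"rx":0,"ry":0,"rz":0,"x":0,"y":0,"z":0,"jaw":-1},{"rx":0,"ry":0,"rz":0,"x":0,"y":0,"z":0,"jaw":-1},{"rx":0,"ry":0,"rz":0,"x":0,"y":0,"z":0,"jaw":-1},{"rx":0,"ry":0,"rz":0,"x":0,"y":0,"z":0,"jaw":-1},{"rx":0,"ry":0,"rz":0,"x":0,"y":0,"z":0,"jaw":-1}]' 40
```

```text
clock: 3.62
tcp_pos: [0.5769, 0.1942, 0.0666]
orientation: [0.632, 3.075, 0.001]
contact_force: [0.1, -0.5, -0.0]
grip_width: 0.0701
gripper_force: 0.0
clock: 4.38
tcp_pos: [0.5757, 0.1946, 0.0652]
orientation: [-0.63, -3.078, 0.001]
contact_force: [-1.6, -3.7, 4.1]
grip_width: 0.0113
gripper_force: 43.5
```

```bash
python3 -m jog '[{"rx":0,"ry":0,"rz":0,"x":0,"y":0,"z":0.3,"jaw":-1},{"rx":0,"ry":0,"rz":0,"x":0,"y":0,"z":0.7,"jaw":-1},{"rx":0,"ry":0,"rz":0,"x":0,"y":0,"z":0.8,"jaw":-1},{"rx":0,"ry":0,"rz":0,"x":0,"y":0,"z":0.7,"jaw":-1},{"rx":0,"ry":0,"rz":0,"x":0,"y":0,"z":0,"jaw":-1}]' && python3 -m jog '[{"rx":0,"ry":0,"rz":0.1,"x":-0.1,"y":-0.4,"z":0,"jaw":-1},{"rx":0,"ry":0,"rz":0.1,"x":-0.2,"y":-0.8,"z":0,"jaw":-1},{"rx":0,"ry":0,"rz":0.1,"x":-0.2,"y":-0.85,"z":0,"jaw":-1},{"rx":0,"ry":0,"rz":0.1,"x":-0.2,"y":-0.85,"z":0,"jaw":-1},{"rx":0,"ry":0,"rz":0.1,"x":-0.2,"y":-0.85,"z":0,"jaw":-1},{"rx":0,"ry":0,"rz":0.1,"x":-0.2,"y":-0.85,"z":0,"jaw":-1},{"rx":0,"ry":0,"rz":0.1,"x":-0.2,"y":-0.8,"z":0,"jaw":-1},{"rx":0,"ry":0,"rz":0.05,"x":-0.1,"y":-0.4,"z":0,"jaw":-1}]' && python3 -m jog '[{"rx":0,"ry":0,"rz":0,"x":0,"y":0,"z":0,"jaw":-1},{"rx":0,"ry":0,"rz":0,"x":0,"y":0,"z":0,"jaw":-1},{"rx":0,"ry":0,"rz":0,"x":0,"y":0,"z":0,"jaw":-1}]'
python3 - <<'E'
from h import *
p=camera_params("wrist"); im=grab_frame("wrist")[:,:,::-1]; cv2.imwrite("pics/w4.png",im)
o=get_obs();np.savez("pics/w4.npz",tcp=o["tcp_pos"],RT=cv2.Rodrigues(o["orientation"])[0],**p)
print(o["tcp_pos"],cv2.Rodrigues(o["orientation"])[0].round(4).tolist(),o["contact_force"],o["joints"])
E
```

```text
clock: 5.0
tcp_pos: [0.5776, 0.1971, 0.2199]
orientation: [0.627, 3.072, 0.008]
contact_force: [0.4, -0.7, -3.2]
grip_width: 0.0112
gripper_force: 42.5
clock: 6.0
tcp_pos: [0.49, -0.1559, 0.2142]
orientation: [-0.431, -3.11, 0.001]
contact_force: [0.2, 0.7, -2.8]
grip_width: 0.0115
gripper_force: 42.6
clock: 6.38
tcp_pos: [0.4921, -0.1514, 0.215]
orientation: [-0.423, -3.113, -0.001]
contact_force: [-0.1, 0.4, -2.9]
grip_width: 0.0114
gripper_force: 42.6
[ 0.49208343 -0.15152113  0.21508158] [[-0.9637, 0.2669, 0.0001], [0.2669, 0.9637, 0.0005], [0.0, 0.0005, -1.0]] [ 0.33000603 -0.57642668 -2.52374994] [ 0.78709806  0.31410455 -0.72658708  1.91358209  0.24521651  1.0036045
  1.25236429]
```

View pics/w4.png

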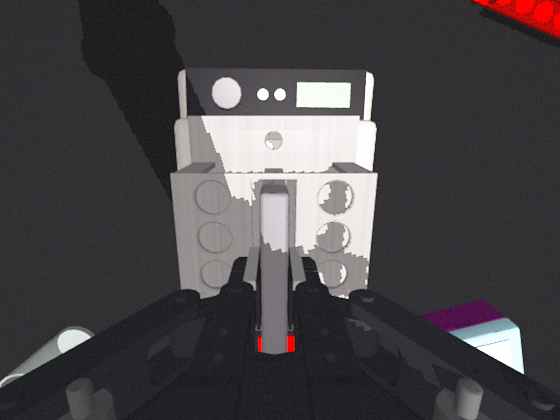

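The rack is held level and aligned. The hole is at (274,141), and the plate's front edge is near row 117, columns 186–361.

```bash
python3 - <<'E'
from h import *
p=dict(np.load("pics/w4.npz")); im=cv2.imread("pics/w4.png")
cr=cv2.cvtColor(im[128:154,258:290],cv2.COLOR_BGR2GRAY);print(cr[::2,::2])
for z in(.150,.154): 
    h=ray(p,(274,141),z); d=h-p["tcp"]; print(h, "in tool",p["RT"].T@d*1e3)
a,b=ray(p,(186,117),.154),ray(p,(361,117),.154);print(np.linalg.norm(a-b))
print("stud in same view would be", ray(p,(274,141),.095))
E
```

```text
[[241 239 242 240 239 241 239 240 243 241 239 239 243 239 239 242]
 [245 244 246 245 245 245 245 242 241 246 247 245 249 247 243 247]
 [246 246 246 245 246 228 174 187 192 174 209 247 248 246 245 247]
 [245 245 246 247 227 149 183 182 180 180 182 199 249 245 245 246]
 [245 244 245 240 187 181 181 182 181 184 180 178 239 245 245 246]
 [246 243 244 230 181 176 175 177 172 180 177 178 210 245 244 247]
 [244 244 245 218 194 203 207 204 203 201 194 194 211 245 245 245]
 [245 244 245 231 255 255 211 212 213 210 211 205 220 244 244 246]
 [245 243 244 242 213 255 255 207 211 214 211 190 234 244 244 245]
 [245 242 244 244 212 242 255 255 214 212 193 217 247 243 243 243]
 [244 241 244 244 243 231 221 210 169 200 209 242 245 242 244 244]
 [244 242 243 242 242 243 240 236 241 242 243 244 244 241 243 243]
 [239 237 238 240 238 237 235 238 243 238 237 240 240 237 237 237]]
[ 0.43570887 -0.13603355  0.15      ] in tool [58.46024791 -0.15115565 65.08413835]
[ 0.43548063 -0.13597318  0.154     ] in tool [58.69649678 -0.15184037 61.08414808]
0.11205845585689848
stud in same view would be [ 0.43884713 -0.13686357  0.095     ]
```

```bash
python3 -m jog '[{"rx":0.047,"ry":0.169,"rz":0,"x":0,"y":-0.013,"z":0,"jaw":-1},{"rx":0.047,"ry":0.169,"rz":0,"x":0,"y":0,"z":-0.2,"jaw":-1},{"rx":0,"ry":0,"rz":0,"x":0,"y":0,"z":-0.25,"jaw":-1},{"rx":0,"ry":0,"rz":0,"x":0,"y":0,"z":-0.2,"jaw":-1},{"rx":0,"ry":0,"rz":0,"x":0,"y":0,"z":-0.1,"jaw":-1},{"rx":0,"ry":0,"rz":0,"x":0,"y":0,"z":-0.1,"jaw":-1},{"rx":0,"ry":0,"rz":0,"x":0,"y":0,"z":0,"jaw":-1},{"rx":0,"ry":0,"rz":0,"x":0,"y":0,"z":0,"jaw":-1}]'; cat >> h.py <<'E'
def st():
    o=get_obs(); R=cv2.Rodrigues(o["orientation"])[0]; a=np.radians(-15.6)
    D=np.array([[np.cos(a),-np.sin(a),0],[np.sin(a),np.cos(a),0],[0,0,1]])
    c=np.array([.5169,-.1595,.09]); L=[]
    for x in(-58.6,76.9): L.append((D.T@(o["tcp_pos"]+R@np.array([-x,0,65])*1e-3-c)*1e3).round(1))
    print("hole",L[0],"rear",L[1],"yaw",np.degrees(np.arctan2(-R[1,0],-R[0,0])).round(2),"F deck",(D.T@o["contact_force"]).round(1),"M",(D.T@o["moment"]).round(2),"t",o["clock"],"z",o["tcp_pos"])
E
python3 -c "from h import *;st()"
```

```text
clock: 7.42
tcp_pos: [0.492, -0.1538, 0.1645]
orientation: [-0.419, -3.053, -0.012]
contact_force: [-0.7, -0.2, -2.1]
grip_width: 0.0114
gripper_force: 42.5
hole [-87.9  -1.2  13.1] rear [47.4 -1.2  5. ] yaw -15.61 F deck [-0.6 -0.3 -2.1] M [ 0.02 -0.11 -0.02] t 7.425 z [ 0.49204759 -0.15380276  0.16448313]
```

```bash
python3 -m jog '[{"rx":0,"ry":0,"rz":0,"x":0.005,"y":0.02,"z":-0.03,"jaw":-1},{"rx":0,"ry":0,"rz":0,"x":0.08,"y":-0.022,"z":0,"jaw":-1},{"rx":0,"ry":0,"rz":0,"x":0.08,"y":-0.022,"z":0,"jaw":-1},{"rx":0,"ry":0,"rz":0,"x":0.08,"y":-0.022,"z":0,"jaw":-1},{"rx":0,"ry":0,"rz":0,"x":0.08,"y":-0.022,"z":0,"jaw":-1},{"rx":0,"ry":0,"rz":0,"x":0,"y":0,"z":0,"jaw":-1},{"rx":0,"ry":0,"rz":0,"x":0,"y":0,"z":0,"jaw":-1}]';python3 -c "from h import *;st()"
```

```text
clock: 8.3
tcp_pos: [0.5111, -0.1578, 0.1622]
orientation: [-0.418, -3.052, -0.013]
contact_force: [-0.2, 1.0, -2.8]
grip_width: 0.0113
gripper_force: 42.6
hole [-68.5   0.1  11. ] rear [66.7  0.1  2.6] yaw -15.61 F deck [-0.5  0.9 -2.8] M [ 0.07 -0.1   0.06] t 8.3 z [ 0.51114598 -0.15775901  0.16222797]
```

```bash
python3 -m jog '[{"rx":0,"ry":0,"rz":0,"x":0.032,"y":-0.009,"z":0,"jaw":-1},{"rx":0,"ry":0,"rz":0,"x":0.032,"y":-0.009,"z":0,"jaw":-1},{"rx":0,"ry":0,"rz":0,"x":0.032,"y":-0.009,"z":0,"jaw":-1},{"rx":0,"ry":0,"rz":0,"x":0,"y":0,"z":0,"jaw":-1},{"rx":0,"ry":0,"rz":0,"x":0,"y":0,"z":0,"jaw":-1}]';python3 -c "from h import *;st()";python3 -m jog '[{"rx":0,"ry":0,"rz":0,"x":0.016,"y":-0.004,"z":0,"jaw":-1},{"rx":0,"ry":0,"rz":0,"x":0.016,"y":-0.004,"z":0,"jaw":-1},{"rx":0,"ry":0,"rz":0,"x":0,"y":0,"z":0,"jaw":-1},{"rx":0,"ry":0,"rz":0,"x":0,"y":0,"z":0,"jaw":-1}]' >/dev/null;python3 -c "from h import *;st()"
```

```text
clock: 8.93
tcp_pos: [0.517, -0.1594, 0.1623]
orientation: [-0.418, -3.052, -0.013]
contact_force: [0.1, -0.4, -1.7]
grip_width: 0.0114
gripper_force: 42.6
hole [-62.4   0.1  11. ] rear [72.8  0.1  2.7] yaw -15.61 F deck [ 0.2 -0.4 -1.7] M [-0.04 -0.13 -0.01] t 8.925 z [ 0.5169806  -0.15942584  0.16226458]
hole [-60.4   0.1  11. ] rear [74.9  0.1  2.7] yaw -15.62 F deck [-1.  -0.2 -3.3] M [ 0.04 -0.12  0.03] t 9.425 z [ 0.51893082 -0.15996223  0.1622902 ]
```

```bash
for i in 1; do python3 -m jog '[{"rx":0,"ry":0,"rz":0,"x":0.01,"y":-0.003,"z":0,"jaw":-1},{"rx":0,"ry":0,"rz":0,"x":0,"y":0,"z":0,"jaw":-1},{"rx":0,"ry":0,"rz":0,"x":0,"y":0,"z":0,"jaw":-1}]' >/dev/null;python3 -c "from h import *;st()"; done; python3 -m jog '[{"rx":0,"ry":0,"rz":0,"x":0.01,"y":-0.003,"z":0,"jaw":-1},{"rx":0,"ry":0,"rz":0,"x":0,"y":0,"z":0,"jaw":-1},{"rx":0,"ry":0,"rz":0,"x":0,"y":0,"z":0,"jaw":-1}]' >/dev/null;python3 -c "from h import *;st()"
```

```text
hole [-59.7   0.1  11. ] rear [75.5  0.1  2.7] yaw -15.61 F deck [ 0.2 -0.3 -3.3] M [ 0.01 -0.1   0.03] t 9.8 z [ 0.51955394 -0.16010392  0.16231285]
hole [-59.2   0.1  11. ] rear [76.1  0.1  2.7] yaw -15.61 F deck [-0.5 -0.  -2.2] M [-0.02 -0.09 -0.03] t 10.175 z [ 0.52011542 -0.16029031  0.16227392]
```

```bash
python3 -m jog '[{"rx":0,"ry":0,"rz":0,"x":0.01,"y":-0.003,"z":0,"jaw":-1},{"rx":0,"ry":0,"rz":0,"x":0,"y":0,"z":0,"jaw":-1},{"rx":0,"ry":0,"rz":0,"x":0,"y":0,"z":0,"jaw":-1}]' >/dev/null;python3 -c "from h import *;st()"; python3 -m jog '[{"rx":0,"ry":0,"rz":0,"x":0.01,"y":-0.003,"z":0,"jaw":-1},{"rx":0,"ry":0,"rz":0,"x":0,"y":0,"z":0,"jaw":-1},{"rx":0,"ry":0,"rz":0,"x":0,"y":0,"z":0,"jaw":-1}]' >/dev/null;python3 -c "from h import *;st()"
```

```text
hole [-58.8   0.1  11. ] rear [76.4  0.1  2.6] yaw -15.61 F deck [-0.8 -0.1 -1.2] M [ 0.1   0.42 -0.12] t 10.55 z [ 0.52046482 -0.16035408  0.16222739]
hole [-58.5   0.2  11. ] rear [76.8  0.2  2.5] yaw -15.61 F deck [-4.7  0.7  1. ] M [ 0.09  1.09 -0.2 ] t 10.925 z [ 0.52086866 -0.16039205  0.16221617]
```

Stop found: the rear edge touches the uprights at a reading of about 76.2. I'll back off 1 mm, lower the rear to about 1 mm, and untilt about the rear edge.

```bash
python3 -m jog '[{"rx":0,"ry":0,"rz":0,"x":-0.017,"y":0.005,"z":0,"jaw":-1},{"rx":0,"ry":0,"rz":0,"x":0,"y":0,"z":-0.025,"jaw":-1},{"rx":0,"ry":0,"rz":0,"x":0,"y":0,"z":0,"jaw":-1},{"rx":0,"ry":0,"rz":0,"x":0,"y":0,"z":0,"jaw":-1}]' >/dev/null;python3 -c "from h import *;st()"; python3 -m jog '[{"rx":-0.014,"ry":-0.048,"rz":0,"x":-0.0095,"y":0.0026,"z":-0.011,"jaw":-1},{"rx":-0.014,"ry":-0.048,"rz":0,"x":-0.0095,"y":0.0026,"z":-0.011,"jaw":-1},{"rx":0,"ry":0,"rz":0,"x":0,"y":0,"z":0,"jaw":-1},{"rx":0,"ry":0,"rz":0,"x":0,"y":0,"z":0,"jaw":-1}]' >/dev/null;python3 -c "from h import *;st()"
```

```text
hole [-58.7  -0.    9.5] rear [76.5 -0.1  1.2] yaw -15.62 F deck [-1.4  0.3 -2.9] M [-0.04  0.41 -0.05] t 11.425 z [ 0.52049603 -0.16053492  0.16077206]
hole [-58.9  -0.    7.2] rear [76.5 -0.1  1.3] yaw -15.62 F deck [-2.2 -0.7 -3.8] M [-0.08  0.28 -0.05] t 11.925 z [ 0.51927805 -0.16020066  0.15956603]
```

```bash
python3 -m jog '[{"rx":-0.007,"ry":-0.024,"rz":0,"x":-0.018,"y":0.005,"z":-0.0055,"jaw":-1},{"rx":0,"ry":0,"rz":0,"x":0,"y":0,"z":0,"jaw":-1},{"rx":0,"ry":0,"rz":0,"x":0,"y":0,"z":0,"jaw":-1}]' >/dev/null;python3 -c "from h import *;st()"; python3 -m jog '[{"rx":-0.014,"ry":-0.048,"rz":0,"x":-0.0095,"y":0.0026,"z":-0.011,"jaw":-1},{"rx":0,"ry":0,"rz":0,"x":0,"y":0,"z":0,"jaw":-1},{"rx":0,"ry":0,"rz":0,"x":0,"y":0,"z":0,"jaw":-1}]' >/dev/null;python3 -c "from h import *;st()"; python3 -m jog '[{"rx":-0.007,"ry":-0.024,"rz":0,"x":-0.005,"y":0.0013,"z":-0.0055,"jaw":-1},{"rx":0,"ry":0,"rz":0,"x":0,"y":0,"z":0,"jaw":-1},{"rx":0,"ry":0,"rz":0,"x":0,"y":0,"z":0,"jaw":-1}]' >/dev/null;python3 -c "from h import *;st()"
```

```text
hole [-59.5   0.2   6.6] rear [75.9  0.2  1.4] yaw -15.61 F deck [ 0.   0.1 -2. ] M [-0.03 -0.04 -0.01] t 12.3 z [ 0.51843187 -0.15974688  0.1593226 ]
hole [-59.9   0.    5.3] rear [75.5  0.   1.2] yaw -15.61 F deck [ 0.2  0.1 -3.1] M [-0.   -0.08  0.05] t 12.675 z [ 0.51752564 -0.15960753  0.15851503]
hole [-60.    0.    4.7] rear [75.5  0.   1.2] yaw -15.61 F deck [ 0.7  0.5 -3.4] M [ 0.01 -0.05 -0.04] t 13.05 z [ 0.51723366 -0.15952983  0.15816362]
```

```bash
python3 -m jog '[{"rx":-0.007,"ry":-0.024,"rz":0,"x":-0.005,"y":0.0013,"z":-0.0055,"jaw":-1},{"rx":0,"ry":0,"rz":0,"x":0,"y":0,"z":0,"jaw":-1},{"rx":0,"ry":0,"rz":0,"x":0,"y":0,"z":0,"jaw":-1}]' >/dev/null;python3 -c "from h import *;st()"; python3 -m jog '[{"rx":-0.007,"ry":-0.024,"rz":0,"x":-0.005,"y":0.0013,"z":-0.0055,"jaw":-1},{"rx":0,"ry":0,"rz":0,"x":0,"y":0,"z":0,"jaw":-1},{"rx":0,"ry":0,"rz":0,"x":0,"y":0,"z":0,"jaw":-1}]' >/dev/null;python3 -c "from h import *;st()"; python3 -m jog '[{"rx":-0.007,"ry":-0.024,"rz":0,"x":-0.005,"y":0.0013,"z":-0.0055,"jaw":-1},{"rx":0,"ry":0,"rz":0,"x":0,"y":0,"z":0,"jaw":-1},{"rx":0,"ry":0,"rz":0,"x":0,"y":0,"z":0,"jaw":-1}]' >/dev/null;python3 -c "from h import *;st()"
```

```text
hole [-60.    0.1   4.2] rear [75.5  0.   1.2] yaw -15.62 F deck [ 0.5  0.6 -2.9] M [-0.   -0.02 -0.01] t 13.425 z [ 0.51693712 -0.15940943  0.15785394]
hole [-60.    0.1   3.6] rear [75.5  0.   1.2] yaw -15.61 F deck [-0.1 -0.8 -2. ] M [ 0.02 -0.02  0.04] t 13.8 z [ 0.51663875 -0.15935176  0.15751111]
hole [-60.1   0.1   3. ] rear [75.4  0.   1.2] yaw -15.61 F deck [ 0.3  0.2 -2.4] M [ 0.    0.01 -0.04] t 14.175 z [ 0.51634587 -0.15926274  0.15719315]
```

```bash
python3 -m jog '[{"rx":-0.014,"ry":-0.048,"rz":0,"x":-0.009,"y":0.0025,"z":-0.011,"jaw":-1},{"rx":0,"ry":0,"rz":0,"x":0,"y":0,"z":0,"jaw":-1},{"rx":0,"ry":0,"rz":0,"x":0,"y":0,"z":0,"jaw":-1}]' >/dev/null;python3 -c "from h import *;st()"; python3 -m jog '[{"rx":-0.007,"ry":-0.024,"rz":0,"x":-0.004,"y":0.001,"z":-0.0055,"jaw":-1},{"rx":0,"ry":0,"rz":0,"x":0,"y":0,"z":0,"jaw":-1},{"rx":0,"ry":0,"rz":0,"x":0,"y":0,"z":0,"jaw":-1}]' >/dev/null;python3 -c "from h import *;st()"
python3 - <<'E'
from h import *
p=camera_params("wrist"); im=grab_frame("wrist")[:,:,::-1]; s=grab_frame("scene")[:,:,::-1]
a=cv2.resize(im[60:210,160:390],(460*800//800,300)); b=cv2.resize(s[190:310,170:300],(325,300),interpolation=cv2.INTER_CUBIC)
cv2.imwrite("pics/w5.png",np.hstack([a,b]))
E
```

```text
hole [-60.1  -0.    1.8] rear [75.4 -0.   1.2] yaw -15.62 F deck [ 1.1  0.  -3.5] M [ 0.07 -0.01 -0.01] t 14.55 z [ 0.5157486  -0.15915637  0.15651979]
hole [-60.    0.    1.2] rear [75.5  0.   1.2] yaw -15.61 F deck [-0.5  0.6 -3. ] M [ 0.01 -0.04 -0.03] t 14.925 z [ 0.5155779  -0.1590468   0.15619744]
```

View pics/w5.png

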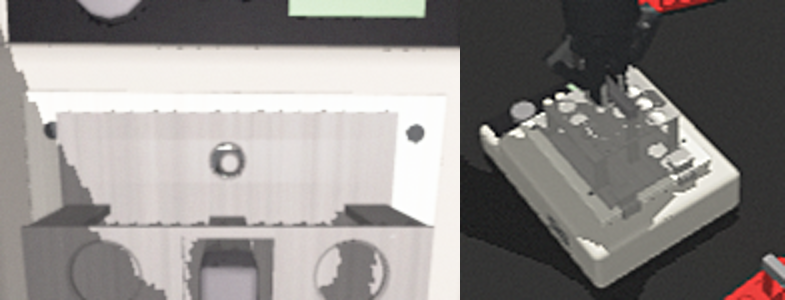

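The stud tip stands inside the hole (crop (230,160)), and the rear edge is under the clips. The plate is level about 1 mm up, so I'll lower it gently.

```bash
python3 -m jog '[{"rx":0,"ry":0,"rz":0,"x":0,"y":0,"z":-0.01,"jaw":-1},{"rx":0,"ry":0,"rz":0,"x":0,"y":0,"z":0,"jaw":-1},{"rx":0,"ry":0,"rz":0,"x":0,"y":0,"z":0,"jaw":-1}]' >/dev/null;python3 -c "from h import *;st()"; python3 -m jog '[{"rx":0,"ry":0,"rz":0,"x":0,"y":0,"z":-0.007,"jaw":-1},{"rx":0,"ry":0,"rz":0,"x":0,"y":0,"z":0,"jaw":-1},{"rx":0,"ry":0,"rz":0,"x":0,"y":0,"z":0,"jaw":-1}]' >/dev/null;python3 -c "from h import *;st()"
```

```text
hole [-60.    0.    0.6] rear [75.5  0.   0.6] yaw -15.61 F deck [-0.4  0.  -3.3] M [-0.02 -0.01 -0.01] t 15.4 z [ 0.51558245 -0.15904533  0.15559417]
hole [-60.   -0.    0.2] rear [75.5 -0.1  0.2] yaw -15.62 F deck [-0.1 -1.1 -1. ] M [-0.05  0.01  0.02] t 15.775 z [ 0.5155791  -0.15911115  0.15522762]
```

```bash
python3 -m jog '[{"rx":0,"ry":0,"rz":0,"x":0,"y":0,"z":-0.005,"jaw":-1},{"rx":0,"ry":0,"rz":0,"x":0,"y":0,"z":0,"jaw":-1},{"rx":0,"ry":0,"rz":0,"x":0,"y":0,"z":0,"jaw":-1}]' >/dev/null;python3 -c "from h import *;st()"; python3 -m jog '[{"rx":0,"ry":0,"rz":0,"x":0,"y":0,"z":-0.004,"jaw":-1},{"rx":0,"ry":0,"rz":0,"x":0,"y":0,"z":0,"jaw":-1},{"rx":0,"ry":0,"rz":0,"x":0,"y":0,"z":0,"jaw":-1}]' >/dev/null;python3 -c "from h import *;st()"
```

```text
hole [-60.   -0.2   0.1] rear [75.5 -0.3  0.1] yaw -15.63 F deck [-1.8 -2.4  2.1] M [-0.21  0.38  0.01] t 16.15 z [ 0.51552303 -0.15929975  0.15508073]
hole [-60.   -0.4  -0. ] rear [75.5 -0.5 -0.1] yaw -15.63 F deck [-3.2 -2.4  5.8] M [-0.29  0.71  0.01] t 16.525 z [ 0.5154641  -0.15944243  0.154957  ]
```

The plate's front edge is resting on the deck at about 0 height with a light load, so I'll release.

```bash
python3 -m jog '[{"rx":0,"ry":0,"rz":0,"x":0,"y":0,"z":0.005,"jaw":-1},{"rx":0,"ry":0,"rz":0,"x":0,"y":0,"z":0,"jaw":-1},{"rx":0,"ry":0,"rz":0,"x":0,"y":0,"z":0,"jaw":-0.6},{"rx":0,"ry":0,"rz":0,"x":0,"y":0,"z":0,"jaw":-0.3},{"rx":0,"ry":0,"rz":0,"x":0,"y":0,"z":0,"jaw":0},{"rx":0,"ry":0,"rz":0,"x":0,"y":0,"z":0,"jaw":0},{"rx":0,"ry":0,"rz":0,"x":0,"y":0,"z":0,"jaw":0}]' 20; python3 -m jog '[{"rx":0,"ry":0,"rz":0,"x":0,"y":0,"z":0.2,"jaw":0},{"rx":0,"ry":0,"rz":0,"x":0,"y":0,"z":0.5,"jaw":0},{"rx":0,"ry":0,"rz":0,"x":0,"y":0,"z":0.8,"jaw":0},{"rx":0,"ry":0,"rz":0,"x":0,"y":0,"z":0.8,"jaw":0},{"rx":0,"ry":0,"rz":0,"x":0,"y":0,"z":0,"jaw":0},{"rx":0,"ry":0,"rz":0,"x":0,"y":0,"z":0,"jaw":0}]'
python3 - <<'E'
from h import *
p=camera_params("wrist"); im=grab_frame("wrist")[:,:,::-1]; s=grab_frame("scene")[:,:,::-1]
a=cv2.resize(im,(460,345)); b=cv2.resize(s[190:310,170:300],(325,345),interpolation=cv2.INTER_CUBIC)
cv2.imwrite("pics/w6.png",np.hstack([a,b]))
E
```

```text
clock: 17.4
tcp_pos: [0.5156, -0.159, 0.1549]
orientation: [-0.427, -3.112, 0.001]
contact_force: [-0.5, 0.6, 0.4]
grip_width: 0.043
gripper_force: 0.0
clock: 18.15
tcp_pos: [0.5153, -0.1591, 0.2931]
orientation: [-0.427, -3.112, 0.002]
contact_force: [-0.5, 0.2, -0.1]
grip_width: 0.0424
gripper_force: 0.0
```

View pics/w6.png

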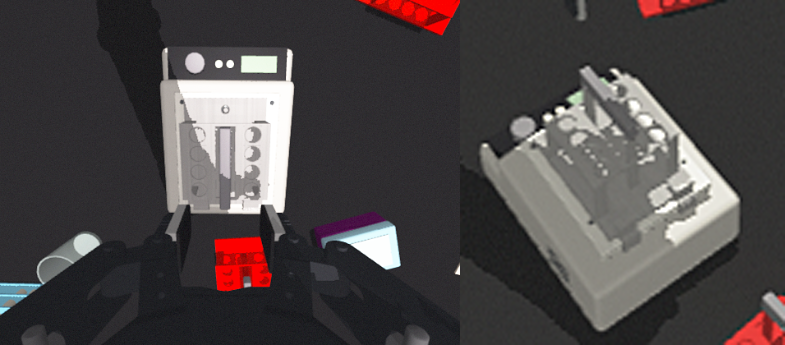

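The rack stands free on the deck, with the stud in the hole at (225,110) and the rear edge under the clips. The gripper is clear, so I'm handing in.

```bash
python3 -c "from bench import *;print(r.hand_in())"
```

```text
the job is handed in; nothing more can be done
None
```

The rack is on the shaker: rear edge under both clips, hole over the stud and plate flat on the deck, measured contact forces under 10 N, gripper released and clear, and the job handed in at about 18 s with no verdict shown.

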